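# Set the analyser ring and take a reading

### The job

Turn the ring on the sloping panel of the bench analyser until its scale reads 120 degrees against the index line, to within half a division, and let go of it. Then press the read button beside it and let it come back up. Leave the ring at 120, and leave the jars, bottle, dish and other things standing about where they are.

Things in the scene. Friction and masses are not known exactly. Their poses are not given: they have to be found in the camera images.
- dial (a joint): Scale reading of the ring in rad: 0 to pi, with stops at both ends; 120 degrees = 2.094. It grows as the ring is turned counter-clockwise seen facing the panel (positive about z of dial_grip). The ring stays where it is left (friction about 0.08 N m, no spring).
- dial_index (a point): Outer end of the fixed dark index line, on a small white plate just outside the ring at its uphill side (away from the robot). The ring is an aluminium flange 124 mm across with dark marks: a short thin line every 10 degrees (one division), a long line every 30, one much broader bar at 0. Facing the panel they follow clockwise from 0 to 180; the other half is blank. The reading is the mark at the index.
- dial_grip (a point): Point on the ring's axis, half-way up its black round knurled collar (52 mm across, 28 mm tall, glass in its end) by which the ring is gripped and turned; does not turn with it. Flange face 14 mm below, collar's end 14 mm above. z: the ring's axis, out of the panel, 35 degrees from vertical, leaning to the robot's side; x: up the slope to the index line; y: left along the panel seen from the robot.
- read_top (a point): Centre of the top face of the round white read button, 28 mm across, on the same sloping panel 140 mm to the right of the ring's axis. z: outward from the panel, parallel to the ring's axis; the button is pressed against z. It springs back.
- read (a joint): Travel of the read button in m: 0 up, 0.006 fully pressed (about 4 N).
- analyser: Cream bench analyser, fixed, 260 mm deep (x), 300 mm wide (y), 157 mm tall at its rear deck; the panel rises at 35 degrees from a 45 mm tall front edge, facing the robot, to the deck, which is the rear 100 mm. Origin: centre of the underside; x away from the robot side, y left, z up.
- jar1_mid (a point): Sample jar with a white cap, 68 mm across, 90 mm tall, standing on the bench beside the analyser; this point is its centre. Bystander, to be left alone.
- jar2_mid (a point): A like sample jar, 68 mm across, 90 mm tall, standing on the bench beside the analyser; this point is its centre. Bystander, to be left alone.
- bottle_mid (a point): Amber bottle, 64 mm across, 150 mm tall, standing on the bench beside the analyser; this point is its centre. Bystander, to be left alone.
- dish_mid (a point): Flat clear dish with lid, 92 mm across, 17 mm thick, on the analyser's flat top deck; this point is its centre. Bystander, to be left alone.
- cuvettes_mid (a point): White box 45 x 90 x 30 mm on the analyser's flat top deck; this point is its centre. Bystander, to be left alone.
- driver_grip (a point): Screwdriver 170 mm long, lying on the bench in front of the analyser; this point is in its handle. Bystander, to be left alone.
- vial_mid (a point): Small vial 26 mm across, 45 mm tall, standing on the bench in front of the analyser; this point is its centre. Bystander, to be left alone.

How it is judged (in metres and radians):
On the way, in this order (a step that is already met when the one before it is completed fails the run):
1. the ring reads 120 degrees to within 5, and is let go (value of joint dial between 2.0071 and 2.1817 rad and contact force between the fingers and dial below 0.1 N), for 0.2 s.
2. the read button is pressed (4 mm or more) (value of joint read above 0.004 m), for 0.05 s.
At the end, for the whole second after the job is handed in: The ring reads 120 degrees to within 5 (half a division) and is at rest, and the read button is up again (value of joint dial between 2.0071 and 2.1817 rad and velocity of joint dial between -0.05 and 0.05 rad/s and value of joint read below 0.002 m); the robot touches nothing.
It fails at once if the read button is pressed while the ring is not within 5 degrees of 120 (value of joint read above 0.003 m and not (value of joint dial between 2.0071 and 2.1817 rad)).
It fails at once if a bystander (jars, bottle, dish, box, screwdriver, vial) is moved by more than 30 mm (distance of any of jar1_mid, jar2_mid, bottle_mid, dish_mid, cuvettes_mid, driver_grip, vial_mid from where it was at the start of the episode above 0.03 m).
It also fails if it takes over 38 s, if anything falls off the work surface, if the arm or the gripper's body presses on something with over 40 N, if the wrist force passes 120 N, or if a joint passes its speed limit or range.

### The arm

A 6-joint arm with a two-finger parallel gripper is mounted at the origin on the work surface. World frame = base frame: x ahead of the robot, y to its left, z up, the work surface at z = 0. Lengths are in mm, angles in rad, forces in N, time in s.
With the tool pointing down it reaches from about 250 to 725 mm from the base axis. Payload 4 kg.
Tool frame: the origin (TCP) lies between the finger pads; the fingertips stand 25 mm ahead of it and the grasp point (between the pads) lies 6 mm ahead of it (bot.tip_extent is the distance from the TCP to the fingertips, in mm); z points along the fingers, y is the line along which they close (so a half turn about z gives the same grasp; the last joint's range is limited). The gripper opens to 85 mm and grips with 20 to 120 N. Pads are 22 mm wide; open, the fingers measure 114 mm over their backs; the gripper's body (76 mm by 85 mm) begins 54 mm behind the grasp point. The pads swing forward as they close: fully open they stand 13 mm farther back than shut.
Start: joints at [-1.155, 0.241, 0.005, 1.335, 0, 1.571], TCP at [201.959, -457.397, 256.306] pointing down, gripper open.
Joint ranges: [-2.72, 2.72], [-1.05, 1.87], [-1.09, 1.28], [-1.99, 2.15], [-1.42, 1.44], [-3.14, 3.14]. Speed limits (rad/s): [2.79, 2.79, 3.14, 3.14, 3.14, 3.14].

### API

Orientations are given as a rotation vector (axis times angle).
In Python, from workcell import bot gives the robot as it stands.
- The arm moves only by the tool arm_command, never from a script. Its argument "deltas" is a list of rows, each a list of 3 entries, a list of its own where there are three numbers: the opening, from 0 (shut) to 1 (fully open), then the shift along the tool's x, y, z as a fraction of full scale, then the turn about the tool's z as a fraction of full scale. A call has 1 to 20 rows; each row shifts and turns the commanded pose from where the row before left it, along the tool's axes as they then stand; what a row does not reach is not made up. Full scale, the value 1, is 50 mm for a shift and 0.15 rad for a turn. A row lasts 1/8 s, in which the tool goes at most 62.5 mm and 10.7 degrees, less where a joint would pass 70% of its speed; a pose out of reach is approached as far as the arm can. A call with a number of a shift or a turn outside -1 to 1 is refused whole. A call with a gripper value outside its range is refused whole. The fingers move at their own pace and stop on an object; "squeeze" is the grip in N (left out, the last holds). Time passes only in rows, so rows that do not move let the fingers close. It gives the time, the measured TCP pose, the force, the opening and the grip force at its end, in the units of the state.
- bot.read_state(): the state, without advancing time (a new reading comes with each control period).
- bot.grab_frame(name): name is "scene" or "top"; returns (picture, depth): 420x560x3 uint8, red, green, blue; 420x560 float32, mm along the optical axis (not along the pixel's ray), 0 where there is no reading.
- bot.camera_params(name): a dict with "K" (3x3 intrinsics, pixels), "rvec" (rotation vector, rad) and "tvec" (3), from world to camera coordinates, as OpenCV has them. Camera axes: x right, y down, z forward; pixel columns grow to the right and rows downward; lengths in mm; the calibration is good to about 2 mm. A picture is of the moment at which its call begins. camera_params takes no time and is no camera call.
- bot.sign_off(): hands the job in; it is judged then, once.
The state is a dict: "time": time; "joints": joint angles; "qvel": joint speeds; "joint_efforts": joint torques, N m; "tcp_pos": TCP position; "orientation": TCP orientation; "force": force on the tool from outside, world axes, zero at the start; "torque": the same for the moment, N m; "opening": finger opening in mm; "grip_force": force on a finger pad.
Only numpy, scipy, OpenCV 4.12 (cv2) and the standard library are available. Lean on these libraries where they do the work, as an engineer would, in place of code of your own. Each camera call takes 0.05 s, during which the arm holds its last target. There are 200 camera calls.

## Working session

There is one attempt and no reset: what is moved stays moved. The work goes in short steps, Python scripts to look and compute and a tool call to move; the robot and the scene stay as the last step left them, time stands still between calls to the robot, and variables do not carry over. Pictures are saved under pics/ and viewed, at most 12 in all, crops included, and the job is handed in when it is done.

Besides the shell and the picture viewer there is one more tool, called after "Call:" as name([rows], argument=value, ...), one row to a line, values as JSON. arm_command: Moves the arm, as the interface text tells. Its arguments: {"type":"object","properties":{"deltas":{"type":"array","items":{"type":"array"}},"squeeze":{"type":"number"}},"required":["deltas"]}

```bash
ls; mkdir -p pics; cat > h.py <<'E'
import numpy as np, cv2
from scipy.spatial.transform import Rotation as R
from workcell import bot
def cam(n):
    c=bot.camera_params(n); return np.array(c["K"]),R.from_rotvec(np.ravel(c["rvec"])).as_matrix(),np.ravel(c["tvec"])
def world(n,depth):
    K,Rm,t=cam(n); h,w=depth.shape; v,u=np.mgrid[:h,:w]
    p=np.stack([(u-K[0,2])/K[0,0]*depth,(v-K[1,2])/K[1,1]*depth,depth],-1)
    return (p-t)@Rm
def proj(n,P):
    K,Rm,t=cam(n); c=np.atleast_2d(P)@Rm.T+t; return (c@K.T)[:,:2]/c[:,2:]
E
python3 - <<'E'
from h import *
for n in("scene","top"):
    im,d=bot.grab_frame(n); cv2.imwrite(f"pics/{n}0.png",im[:,:,::-1]); np.savez(f"/tmp/{n}.npz",im=im,d=d)
    K,Rm,t=cam(n); print(n,K[0,0],-Rm.T@t,Rm[2])
s=bot.read_state(); print(s["time"],s["tcp_pos"],s["orientation"],s["opening"])
E
```

```text
pics
scene 509.0077453991988 [ 928.30183948 -695.838635    873.80813381] [-0.33511497  0.67553699 -0.65677068]
top 380.8949428696035 [465.83497189  55.97479961 955.70343321] [ 0.11624205 -0.00593429 -0.99320319]
0.1 [ 201.73425712 -456.93603577  255.48939311] [-3.07216746e+00 -6.47994254e-01  6.90679258e-04] 85.80666562677524
```

View pics/scene0.png

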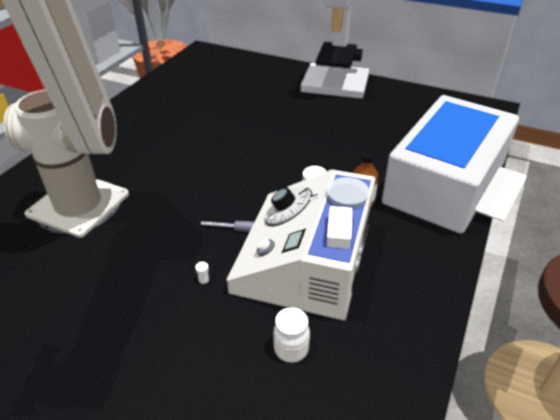

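View pics/top0.png

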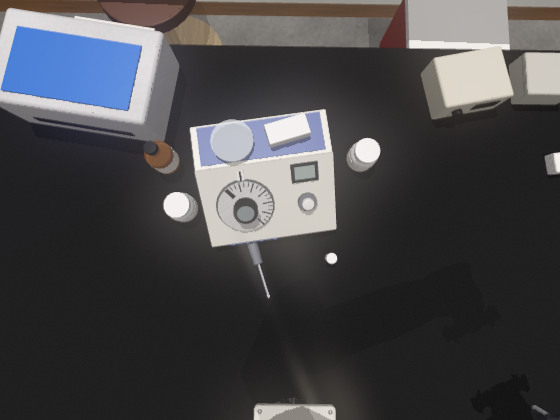

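The scene view shows the analyser, with the ring at about (288,207) and the button at (264,246). In the top view the ring is near (245,207), the index plate near (240,177), the broad 0 bar near (230,194) and the button at (308,203). The jars, bottle and vial are to the sides and in front, and the screwdriver is in front.

```bash
python3 - <<'E'
from h import *
f=np.load("/tmp/top.npz"); im,d=f["im"],f["d"]; W=world("top",d)
# panel plane: cream pixels in panel area (between ring and button / edges)
m=np.zeros(d.shape,np.uint8); cv2.fillPoly(m,[np.array([[276,175],[286,175],[286,230],[276,232]]),np.array([[318,190],[328,190],[330,225],[320,225]]),np.array([[206,180],[212,175],[216,230],[212,228]])],1)
P=W[(m>0)&(d>0)]
for _ in range(4):
    c=np.median(P,0) if _==0 else P.mean(0); n=np.linalg.svd(P-P.mean(0),full_matrices=False)[2][2]; c=P.mean(0)
    n*=np.sign(n[2]); r=(P-c)@n; P=P[abs(r)<max(2*np.median(abs(r)),1)]
print("n",n,"tilt",np.degrees(np.arccos(n[2])),"yaw of uphill",np.degrees(np.arctan2(-n[1],-n[0])),"n pts",len(P),"rms",r.std(),c)
z=n; x=np.array([0,0,1])-n[2]*n; x/=np.linalg.norm(x); y=np.cross(z,x)
H=(W-c)@z
g=cv2.cvtColor(im,cv2.COLOR_RGB2GRAY)
# heights above panel at landmark pixels
for u,v in[(245,211),(245,214),(308,203),(265,190),(225,215),(240,177),(308,190)]: print((u,v),W[v,u].round(1),"h",H[v,u].round(1),im[v,u])
np.savez("/tmp/fr.npz",c=c,x=x,y=y,z=z)
# collar end points: highest h in region
roi=np.zeros(d.shape,bool); roi[170:240,212:280]=1
hh=H[roi]; print("h pct",np.percentile(hh,[50,90,95,97,99]))
s=roi&(H>np.percentile(hh,97)-3)&(H<np.percentile(hh,97)+4); Q=W[s]; a=(Q-c)@x; b=(Q-c)@y
print("collar ext",a.min(),a.max(),b.min(),b.max(),s.sum())
for nm,lo,hi in(("flange",3,14),):
    s=roi&(H>lo)&(H<hi); Q=W[s];a=(Q-c)@x; b=(Q-c)@y; print(nm,np.percentile(a,[1,99]),np.percentile(b,[1,99]),np.median(H[s]))
roi[:]=0; roi[188:218,294:322]=1; s=roi&(H>4); Q=W[s];a=(Q-c)@x; b=(Q-c)@y; print("btn",np.percentile(a,[3,97]),np.percentile(b,[3,97]),np.percentile(H[s],[50,90]),s.sum())
cv2.imwrite("pics/crop.png",cv2.resize(im[165:250,195:335,::-1],None,fx=5.5,fy=5.5,interpolation=cv2.INTER_CUBIC))
E
```

```text
n [-0.56819068 -0.08737978  0.81824454] tilt 35.090550263646044 yaw of uphill 8.742796629268652 n pts 810 rms 0.6703495506944678 [563.13850574  43.84479948  92.7781942 ]
(245, 211) [543.3 116.9 131.4] h 36.5 [142 145 145]
(245, 214) [536.9 116.8 129.9] h 38.9 [143 146 146]
(308, 203) [564.6 -21.5 115. ] h 23.0 [222 219 216]
(265, 190) [590.4  74.2 129.2] h 11.7 [108 105 104]
(225, 215) [536.5 163.9 100.9] h 11.3 [195 192 190]
(240, 177) [615.1 128.1 147.6] h 8.0 [83 81 81]
(308, 190) [594.9 -22.  108.4] h 0.5 [213 208 200]
h pct [ 3.2797724  26.30911253 38.09055534 38.73584488 40.0547212 ]
collar ext -14.298359109271733 37.77842532931286 49.087412278378764 101.59899054664585 393
flange [-47.9167457  92.91522  ] [ 13.11678772 137.50568021] 9.715621073413688
btn [-15.20856217  22.82058658] [-82.76794165 -44.1177735 ] [13.30837326 22.79533932] 282
```

View pics/crop.png

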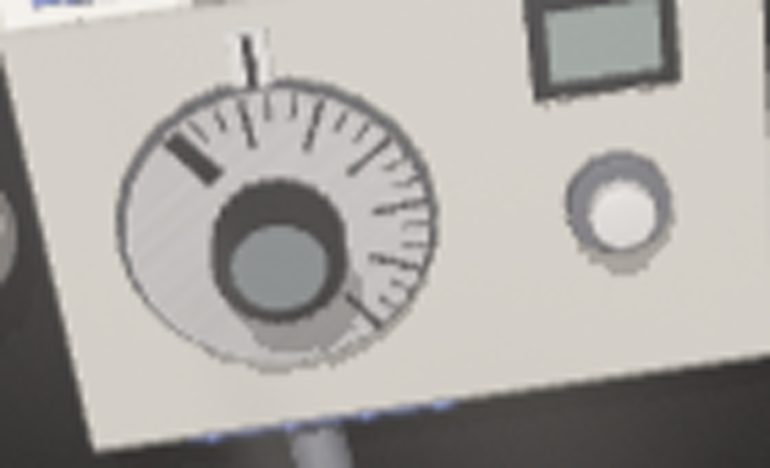

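```bash
python3 - <<'E'
from h import *
f=np.load("/tmp/fr.npz"); c,x,y,z=[f[k] for k in"cxyz"]
def ray(u,v,h):
    K,Rm,t=cam("top"); o=-Rm.T@t; r=Rm.T@np.array([(u-K[0,2])/K[0,0],(v-K[1,2])/K[1,1],1]); return o+r*((c+h*z-o)@z)/(r@z)
G=c+11.8*x+75.3*y+25*z; B=c+11.8*x-64.7*y+22.8*z
print("G",G,"B",B,"projB",proj("top",B),"yaw x",np.degrees(np.arctan2(x[1],x[0])))
for nm,(a,b) in dict(b0=((170,138),(215,182)),m30=((243,105),(253,148)),m60=((322,105),(310,148)),m90=((387,140),(350,172)),m120=((420,208),(375,212)),m150=((420,265),(370,258)),m180=((380,328),(350,300)),idx=((246,38),(255,86))).items():
    o=[]
    for p in(a,b):
        P=ray(195+(p[0]+.5)/5.5-.5,165+(p[1]+.5)/5.5-.5,11 if nm!="idx" else 8)-G; o+=[np.degrees(np.arctan2(-P@y,P@x)).round(1),np.hypot(P@x,P@y).round(1)]
    print(nm,o)
s=bot.read_state(); Rt=R.from_rotvec(s["orientation"]).as_matrix(); print(Rt.round(3),bot.tip_extent,(Rt.T@(G-s["tcp_pos"])).round(1))
E
```

```text
G [547.03130191 117.55296113 120.01777737] B [569.56119899 -20.62809126 118.21763938] projB [[307.74601067 200.62470351]] yaw x 8.74279662926865
b0 [np.float64(-36.2), np.float64(60.0), np.float64(-38.7), np.float64(33.8)]
m30 [np.float64(-4.8), np.float64(58.5), np.float64(-5.7), np.float64(39.3)]
m60 [np.float64(25.7), np.float64(59.5), np.float64(27.4), np.float64(40.1)]
m90 [np.float64(55.0), np.float64(60.2), np.float64(55.5), np.float64(39.8)]
m120 [np.float64(88.2), np.float64(58.8), np.float64(85.9), np.float64(40.6)]
m150 [np.float64(113.8), np.float64(60.9), np.float64(116.8), np.float64(40.0)]
m180 [np.float64(145.6), np.float64(63.1), np.float64(145.7), np.float64(44.3)]
idx [np.float64(0.3), np.float64(85.1), np.float64(0.7), np.float64(64.4)]
[[ 0.915  0.404 -0.001]
 [ 0.404 -0.915  0.002]
 [-0.    -0.002 -1.   ]] 25.0 [ 547.9 -385.8  136.2]
```

Call:
arm_command([
  [1,[0.777,-0.553,0.07],0],
  [1,[0.777,-0.553,0.07],0],
  [1,[0.777,-0.553,0.07],0],
  [1,[0.777,-0.553,0.07],0],
  [1,[0.777,-0.553,0.07],0],
  [1,[0.777,-0.553,0.07],0],
  [1,[0.777,-0.553,0.07],0],
  [1,[0.777,-0.553,0.07],0],
  [1,[0.777,-0.553,0.07],0],
  [1,[0.777,-0.553,0.07],0],
  [1,[0.777,-0.553,0.07],0],
  [1,[0.777,-0.553,0.07],0],
  [1,[0.777,-0.553,0.07],0],
  [1,[0.777,-0.553,0.07],0],
  [1,[0,0,0],1],
  [1,[0,0,0],1],
  [1,[0,0,0],1],
  [1,[0,0,0],1],
  [1,[0,0,0],0.3],
  [1,[0,0,0],0],
], squeeze=20)

```text
time: 2.6
tcp_pos: [548.1, -2.0, 206.9]
orientation: [-3.048, 0.077, 0.023]
force: [0.2, 0.8, -0.1]
opening: 85.4
grip_force: 0.0
```

```bash
cat >> h.py <<'E'
G=np.array([547.0,117.6,120.0])
def st(target=None):
    s=bot.read_state(); Rt=R.from_rotvec(s["orientation"]).as_matrix()
    print("t",round(s["time"],2),"tcp",np.round(s["tcp_pos"],1),"yaw",np.degrees(np.arctan2(Rt[1,0],Rt[0,0])).round(1),"zax",Rt[:,2].round(3),"F",np.round(s["force"],1),"open",round(s["opening"],1),"grip",round(s["grip_force"],1),"j",np.round(s["joints"],2))
    if target is not None: print("units to target",(Rt.T@(np.array(target)-s["tcp_pos"])/50).round(3))
E
python3 -c "
from h import *
st([543,117,205])"
```

```text
t 2.6 tcp [548.1  -2.  206.9] yaw -2.8 zax [-0.013  0.093 -0.996] F [ 0.2  0.8 -0.1] open 85.4 grip 0.0 j [-0.05  0.37  0.06  1.27  0.09  3.14]
units to target [-0.219 -2.357  0.26 ]
```

Call:
arm_command([
  [1,[0,0,0],-1],
  [1,[0,0,0],-1],
  [1,[0,0,0],-1],
  [1,[0,0,0],-1],
  [1,[0,0,0],-1],
  [1,[0,0,0],-1],
  [1,[0,0,0],-1],
  [1,[0,0,0],-1],
  [1,[0,0,0],-1],
  [1,[0,0,0],-1],
  [1,[0,0,0],-1],
  [1,[0,0,0],-1],
  [1,[0,0,0],-1],
  [1,[0,0,0],-1],
  [1,[0,0,0],-1],
  [1,[0,0,0],-1],
  [1,[0,0,0],-1],
  [1,[0,0,0],-1],
  [1,[0,0,0],-1],
  [1,[0,0,0],0],
])

```text
time: 5.1
tcp_pos: [548.3, 0.3, 207.2]
orientation: [-0.525, -3.066, -0.139]
force: [-0.0, 0.5, 0.3]
opening: 85.3
grip_force: 0.0
```

```bash
python3 -c "
from h import *
st([543,117,205])"
```

```text
t 5.1 tcp [5.483e+02 3.000e-01 2.072e+02] yaw 160.7 zax [-0.013  0.093 -0.996] F [-0.   0.5  0.3] open 85.3 grip 0.0 j [-0.05  0.37  0.06  1.27  0.09  0.29]
units to target [0.87  2.153 0.262]
```

Call:
arm_command([
  [1,[0.21,0.53,0],-0.5],
  [1,[0.21,0.53,0],0],
  [1,[0.21,0.53,0],0],
  [1,[0.2,0.53,0],0],
  [1,[0,0,0.4],0],
  [1,[0,0,0.4],0],
  [1,[0,0,0],0],
])

```text
time: 5.98
tcp_pos: [536.2, 116.0, 176.5]
orientation: [-0.412, -3.083, -0.139]
force: [0.1, -0.4, -0.1]
opening: 85.4
grip_force: 0.0
```

```bash
python3 - <<'E'
from h import *
st([543.7,115.4,140])
for n in("scene",):
    im,d=bot.grab_frame(n); cv2.imwrite(f"pics/a.png",cv2.resize(im[120:290,190:400,::-1],None,fx=3.5,fy=3.5,interpolation=cv2.INTER_CUBIC))
E
```

```text
t 5.97 tcp [536.2 116.  176.5] yaw 164.9 zax [-0.016  0.092 -0.996] F [ 0.1 -0.4 -0.1] open 85.4 grip 0.0 j [ 0.17  0.38 -0.01  1.18  0.09  0.43]
units to target [-0.176 -0.035  0.722]
```

View pics/a.png

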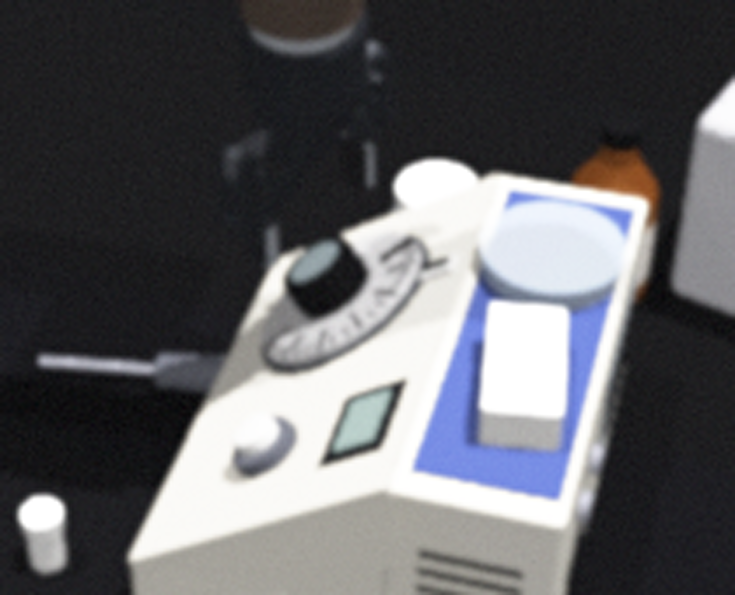

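The picture shows the open fingers, with tips near (370,185) and (270,250), above and to either side of the black collar at (325,275). The path down is clear.

Call:
arm_command([
  [1,[-0.176,-0.035,0.22],0],
  [1,[0,0,0.25],0],
  [1,[0,0,0.25],0],
  [1,[0,0,0],0],
  [0.4,[0,0,0],0],
  [0.4,[0,0,0],0],
  [0.4,[0,0,0],0],
  [0.4,[0,0,0],0],
], squeeze=25)

```text
time: 7.02
tcp_pos: [545.9, 115.1, 142.9]
orientation: [-0.412, -3.088, -0.143]
force: [-1.4, 1.1, 5.4]
opening: 51.4
grip_force: 26.3
```

```bash
python3 - <<'E'
from h import *
st([543.7,115.4,140])
E
```

```text
t 7.03 tcp [545.9 115.1 142.9] yaw 164.9 zax [-0.01   0.094 -0.996] F [-1.4  1.1  5.4] open 51.4 grip 26.3 j [ 0.16  0.42 -0.04  1.1   0.09  0.43]
units to target [ 0.042 -0.012  0.058]
```

Call:
arm_command([
  [0.4,[0,0,0],-0.6],
  [0.4,[0,0,0],-0.6],
  [0.4,[0,0,0],-0.6],
  [0.4,[0,0,0],-0.6],
])

```text
time: 7.52
tcp_pos: [547.8, 116.2, 142.2]
orientation: [0.152, -3.131, -0.151]
force: [3.6, 6.9, 0.4]
opening: 50.6
grip_force: 30.0
```

```bash
python3 - <<'E'
from h import *
st()
E
```

```text
t 7.53 tcp [547.8 116.2 142.2] yaw -174.4 zax [-0.008  0.096 -0.995] F [3.6 6.9 0.4] open 50.6 grip 30.0 j [ 0.16  0.42 -0.04  1.1   0.1   0.06]
```

Call:
arm_command([
  [0.4,[0,0,0],-0.6],
  [0.4,[0,0,0],-0.6],
  [0.4,[0,0,0],-0.6],
  [0.4,[0,0,0],-0.6],
  [0.4,[0,0,0],0],
  [1,[0,0,0],0],
  [1,[0,0,0],0],
  [1,[0,0,0],0],
])

```text
time: 8.52
tcp_pos: [545.3, 114.3, 141.1]
orientation: [-0.705, 3.05, 0.145]
force: [-0.1, -0.3, -0.2]
opening: 85.5
grip_force: 0.0
```

```bash
python3 - <<'E'
from h import *
st()
f=np.load("/tmp/fr.npz"); c,x,y,z=[f[k] for k in"cxyz"]
# rectify flange plane of the scene view: reading axis straight up, 4 px/mm
im,d=bot.grab_frame("scene"); C=G-14*z
cor=np.array([[90,90],[90,-90],[-90,-90],[-90,90]]); src=proj("scene",np.array([C+a*x+b*y for a,b in cor])).astype(np.float32)
H=cv2.getPerspectiveTransform(src,np.float32([[0,0],[540,0],[540,540],[0,540]]))
o=cv2.warpPerspective(im,H,(540,540),flags=cv2.INTER_CUBIC); cv2.circle(o,(270,270),186,(255,0,0),1)
cv2.imwrite("pics/b.png",o[:,:,::-1])
E
```

```text
t 8.53 tcp [545.3 114.3 141.1] yaw -154.1 zax [-0.013  0.092 -0.996] F [-0.1 -0.3 -0.2] open 85.5 grip 0.0 j [ 0.16  0.42 -0.05  1.1   0.09 -0.29]
```

View pics/b.png

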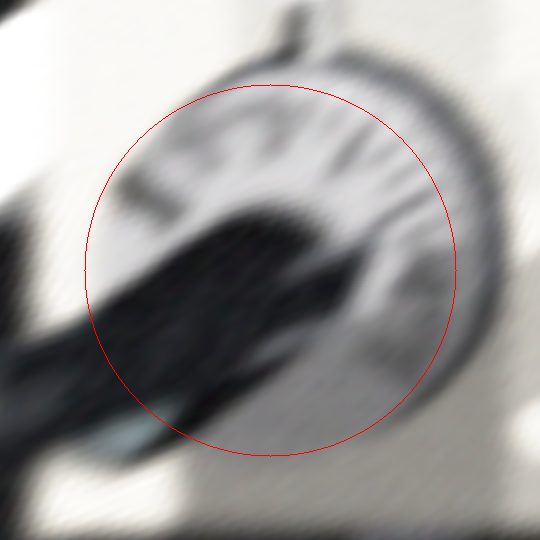

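The rectified view shows the ring centre near (293,250), the index at (293,40) and the 0 bar at (150,200). The reading is therefore about 70°, up roughly 35° as predicted. Now a second, equal stroke.

Call:
arm_command([
  [1,[0,0,0],1],
  [1,[0,0,0],1],
  [1,[0,0,0],1],
  [1,[0,0,0],1],
  [1,[0,0,0],0.8],
  [1,[0,0,0],0],
  [0.4,[0,0,0],0],
  [0.4,[0,0,0],0],
  [0.4,[0,0,0],0],
  [0.4,[0,0,0],0],
  [0.4,[0,0,0],-0.6],
  [0.4,[0,0,0],-0.6],
  [0.4,[0,0,0],-0.6],
  [0.4,[0,0,0],-0.6],
  [0.4,[0,0,0],-0.6],
  [0.4,[0,0,0],-0.6],
  [0.4,[0,0,0],-0.6],
  [0.4,[0,0,0],-0.6],
  [0.4,[0,0,0],0],
  [1,[0,0,0],0],
])

```text
time: 11.08
tcp_pos: [545.0, 114.3, 142.5]
orientation: [-0.705, 3.049, 0.144]
force: [0.4, -0.7, -0.6]
opening: 67.7
grip_force: 0.0
```

Call:
arm_command([
  [1,[0,0,0],0],
  [1,[0,0,0],0],
  [1,[0,0,-0.8],0],
  [1,[0,0,-0.8],0],
  [1,[0.5,-0.2,0],0.5],
  [1,[0.8,-0.4,0],0.5],
  [1,[0.8,-0.4,0],0.5],
  [1,[0.8,-0.4,0],0.5],
  [1,[0,0,0],0],
])

```text
time: 12.2
tcp_pos: [429.6, -6.9, 211.8]
orientation: [0.236, -3.122, -0.146]
force: [1.1, 1.0, 0.9]
opening: 85.2
grip_force: 0.0
```

```bash
python3 - <<'E'
from h import *
st([543.7,115.4,142])
im,d=bot.grab_frame("top"); np.savez("/tmp/top2.npz",im=im,d=d)
cv2.imwrite("pics/c.png",cv2.resize(im[165:250,195:335,::-1],None,fx=5.5,fy=5.5,interpolation=cv2.INTER_CUBIC))
E
```

```text
t 12.2 tcp [429.6  -6.9 211.8] yaw -171.4 zax [-0.014  0.092 -0.996] F [1.1 1.  0.9] open 85.2 grip 0.0 j [-0.08  0.14 -0.24  1.21  0.09 -0.23]
units to target [-2.624  1.937  1.583]
```

View pics/c.png

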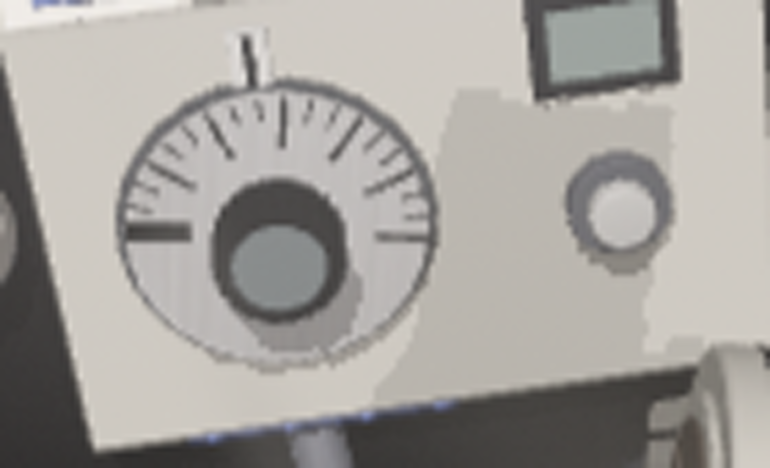

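The top view shows the 0 bar at (157,232), the 60 line at (220,137), the 90 line at (283,121) and the 120 line at (347,138). The index at (252,65) falls between 70 and 80.

```bash
python3 - <<'E'
from h import *
f=np.load("/tmp/fr.npz"); c,x,y,z=[f[k] for k in"cxyz"]
def ray(u,v,h):
    K,Rm,t=cam("top"); o=-Rm.T@t; r=Rm.T@np.array([(u-K[0,2])/K[0,0],(v-K[1,2])/K[1,1],1]); return o+r*((c+h*z-o)@z)/(r@z)
for nm,p,val in(("0",(157,232),0),("30",(170,174),30),("60",(218,134),60),("90",(283,120),90),("120",(349,136),120),("150",(392,181),150),("180",(405,237),180)):
    P=ray(195+(p[0]+.5)/5.5-.5,165+(p[1]+.5)/5.5-.5,11)-G; a=np.degrees(np.arctan2(-P@y,P@x)); print(nm,a.round(1),"reading",(val-a).round(1),np.hypot(P@x,P@y).round(1))
f=np.load("/tmp/top2.npz"); W=world("top",f["d"]); Hh=(W-c)@z; s=np.zeros(Hh.shape,bool); s[190:215,296:320]=1
s&=(Hh>20)&(Hh<27); Q=W[s]; a=(Q-c)@x; b=(Q-c)@y; print("btn top",s.sum(),np.percentile(a,[2,98]),np.percentile(b,[2,98]),np.median(Hh[s]),Q.mean(0))
E
```

```text
0 -81.0 reading 81.0 48.4
30 -49.4 reading 79.4 50.3
60 -19.3 reading 79.3 50.1
90 11.1 reading 78.9 50.5
120 41.9 reading 78.1 51.8
150 72.0 reading 78.0 51.6
180 101.6 reading 78.4 52.3
btn top 90 [-9.70490712 14.76702481] [-76.03602185 -53.30467879] 21.812864883135973 [562.59782993 -22.02975798 112.08904698]
```

Call:
arm_command([
  [1,[-0.65,0.484,0],0],
  [1,[-0.65,0.484,0],0],
  [1,[-0.65,0.484,0],0],
  [1,[-0.65,0.484,0],0],
  [1,[0,0,0.5],1],
  [1,[0,0,0.3],1],
  [1,[0,0,0],1],
  [1,[0,0,0],0],
])

```text
time: 13.25
tcp_pos: [545.8, 114.5, 181.2]
orientation: [-0.453, -3.079, -0.14]
force: [0.3, 1.0, -0.4]
opening: 85.6
grip_force: 0.0
```

```bash
python3 -c "
from h import *
st([544.5,115.2,141])"
```

```text
t 13.25 tcp [545.8 114.5 181.2] yaw 163.3 zax [-0.013  0.093 -0.996] F [ 0.3  1.  -0.4] open 85.6 grip 0.0 j [0.16 0.39 0.02 1.19 0.09 0.45]
units to target [-0.001 -0.062  0.801]
```

Call:
arm_command([
  [1,[0,-0.06,0.3],0],
  [1,[0,0,0.25],0],
  [1,[0,0,0.25],0],
  [1,[0,0,0],0],
  [0.4,[0,0,0],0],
  [0.4,[0,0,0],0],
  [0.4,[0,0,0],0],
  [0.4,[0,0,0],0],
  [0.4,[0,0,0],0],
], squeeze=40)

```text
time: 14.38
tcp_pos: [544.5, 115.3, 143.3]
orientation: [-0.457, -3.081, -0.145]
force: [-1.5, 2.7, 5.8]
opening: 50.6
grip_force: 41.5
```

Call:
arm_command([
  [0.4,[0,0,0],-0.5],
  [0.4,[0,0,0],-0.5],
  [0.4,[0,0,0],-0.5],
  [0.4,[0,0,0],-0.5],
  [0.4,[0,0,0],-0.5],
])

```text
time: 15.0
tcp_pos: [548.4, 116.3, 141.6]
orientation: [-0.128, 3.134, 0.151]
force: [11.7, 7.4, -9.0]
opening: 50.4
grip_force: 46.3
```

Call:
arm_command([
  [0.4,[0,0,0],-0.5],
  [0.4,[0,0,0],-0.5],
  [0.4,[0,0,0],-0.5],
  [0.4,[0,0,0],-0.5],
  [0.4,[0,0,0],-0.5],
  [0.4,[0,0,0],0],
])

```text
time: 15.75
tcp_pos: [543.7, 115.7, 144.4]
orientation: [-0.706, 3.046, 0.149]
force: [-4.8, 3.9, 13.3]
opening: 49.9
grip_force: 63.9
```

```bash
python3 -c "
from h import *
st([544.5,115.2,141])
print(bot.read_state()['torque'])"
```

```text
t 15.75 tcp [543.7 115.7 144.4] yaw -154.0 zax [-0.011  0.095 -0.995] F [-4.8  3.9 13.3] open 49.9 grip 63.9 j [ 0.16  0.42 -0.05  1.1   0.1  -0.29]
units to target [-0.007 -0.022  0.067]
[ 0.74737303  1.13163639 -0.0741476 ]
```

Call:
arm_command([
  [1,[0,0,0],0],
  [1,[0,0,0],0],
  [1,[0,0,0],0],
  [1,[0,0,-0.8],0],
  [1,[0.5,-0.2,0],0.5],
  [1,[0.8,-0.4,0],0.5],
  [1,[0.8,-0.4,0],0.5],
  [1,[0.8,-0.4,0],0.5],
  [1,[0,0,0],0],
])

```text
time: 16.88
tcp_pos: [427.1, -3.4, 172.0]
orientation: [0.236, -3.121, -0.146]
force: [0.7, 0.7, -0.1]
opening: 85.3
grip_force: 0.0
```

```bash
python3 - <<'E'
from h import *
st([544.5,115.2,141])
im,d=bot.grab_frame("top"); np.savez("/tmp/top3.npz",im=im,d=d)
cv2.imwrite("pics/d.png",cv2.resize(im[165:250,195:335,::-1],None,fx=5.5,fy=5.5,interpolation=cv2.INTER_CUBIC))
E
```

```text
t 16.88 tcp [427.1  -3.4 172. ] yaw -171.4 zax [-0.015  0.092 -0.996] F [ 0.7  0.7 -0.1] open 85.3 grip 0.0 j [-0.07  0.17 -0.31  1.11  0.09 -0.22]
units to target [-2.679  1.926  0.801]
```

View pics/d.png

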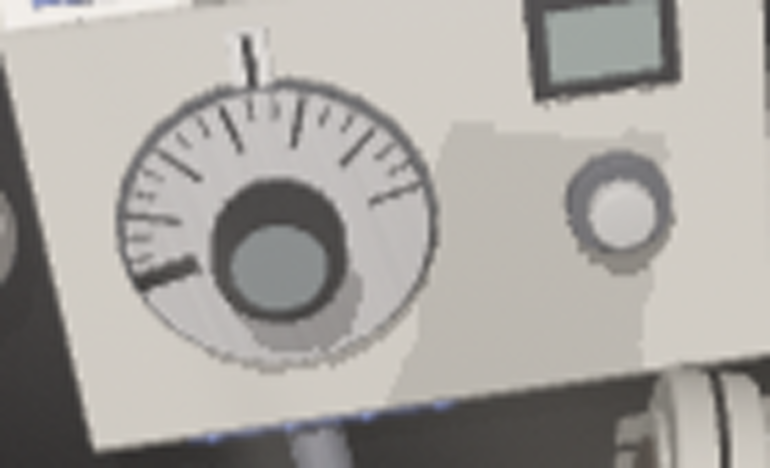

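The 120 line is now at (298,122), just right of the index at (252,65). That reads about 102, so about 18° remain and one shorter stroke should do it.

Call:
arm_command([
  [1,[0,0,-0.7],0],
  [1,[-0.67,0.484,0],0],
  [1,[-0.67,0.484,0],0],
  [1,[-0.67,0.484,0],0],
  [1,[-0.67,0.484,0],0.6],
  [1,[0,0,0.4],1],
  [1,[0,0,0],0],
])

```text
time: 17.8
tcp_pos: [547.2, 113.7, 194.8]
orientation: [-0.127, -3.116, -0.143]
force: [-0.6, -0.5, 0.3]
opening: 85.3
grip_force: 0.0
```

```bash
python3 - <<'E'
from h import *
st([544.5,115.2,141])
f=np.load("/tmp/fr.npz"); c,x,y,z=[f[k] for k in"cxyz"]
def ray(u,v,h):
    K,Rm,t=cam("top"); o=-Rm.T@t; r=Rm.T@np.array([(u-K[0,2])/K[0,0],(v-K[1,2])/K[1,1],1]); return o+r*((c+h*z-o)@z)/(r@z)
for p,val in((167,274),0),((152,217),30),((183,166),60),((231,128),90),((298,122),120),((357,147),150),((393,193),180):
    P=ray(195+(p[0]+.5)/5.5-.5,165+(p[1]+.5)/5.5-.5,11)-G; a=np.degrees(np.arctan2(-P@y,P@x)); print(val,"reading",(val-a).round(1))
E
```

```text
t 17.8 tcp [547.2 113.7 194.8] yaw 175.4 zax [-0.016  0.092 -0.996] F [-0.6 -0.5  0.3] open 85.3 grip 0.0 j [0.16 0.39 0.05 1.23 0.09 0.24]
units to target [ 0.032 -0.071  1.074]
0 reading 104.6
30 reading 103.2
60 reading 102.5
90 reading 102.7
120 reading 102.1
150 reading 101.9
180 reading 102.1
```

Call:
arm_command([
  [1,[0.03,-0.07,0.4],0],
  [1,[0,0,0.4],0],
  [1,[0,0,0.27],0],
  [1,[0,0,0],0],
  [0.4,[0,0,0],0],
  [0.4,[0,0,0],0],
  [0.4,[0,0,0],0],
  [0.4,[0,0,0],0],
  [0.4,[0,0,0],-0.5],
  [0.4,[0,0,0],-0.5],
  [0.4,[0,0,0],-0.5],
  [0.4,[0,0,0],-0.5],
  [0.4,[0,0,0],-0.5],
  [0.4,[0,0,0],-0.55],
  [0.4,[0,0,0],0],
], squeeze=40)

```text
time: 19.68
tcp_pos: [546.0, 116.7, 145.4]
orientation: [-0.583, 3.074, 0.154]
force: [-2.1, 6.3, 5.7]
opening: 50.1
grip_force: 56.5
```

Call:
arm_command([
  [1,[0,0,0],0],
  [1,[0,0,0],0],
  [1,[0,0,0],0],
  [1,[0,0,-0.8],0],
  [1,[0,0,-0.8],0],
  [1,[0.5,-0.2,0],0.5],
  [1,[0.8,-0.4,0],0.5],
  [1,[0.8,-0.4,0],0.5],
  [1,[0.8,-0.4,0],0],
  [1,[0,0,0],0],
])

```text
time: 20.92
tcp_pos: [420.1, 2.5, 214.6]
orientation: [0.225, -3.123, -0.146]
force: [0.3, -0.4, -0.0]
opening: 85.6
grip_force: 0.0
```

```bash
python3 - <<'E'
from h import *
st([544.5,115.2,141])
im,d=bot.grab_frame("top"); np.savez("/tmp/top4.npz",im=im,d=d)
cv2.imwrite("pics/e.png",cv2.resize(im[165:250,195:335,::-1],None,fx=5.5,fy=5.5,interpolation=cv2.INTER_CUBIC))
E
```

```text
t 20.93 tcp [420.1   2.5 214.6] yaw -171.8 zax [-0.014  0.092 -0.996] F [ 0.3 -0.4 -0. ] open 85.6 grip 0.0 j [-0.05  0.12 -0.26  1.21  0.09 -0.2 ]
units to target [-2.787  1.729  1.639]
```

View pics/e.png

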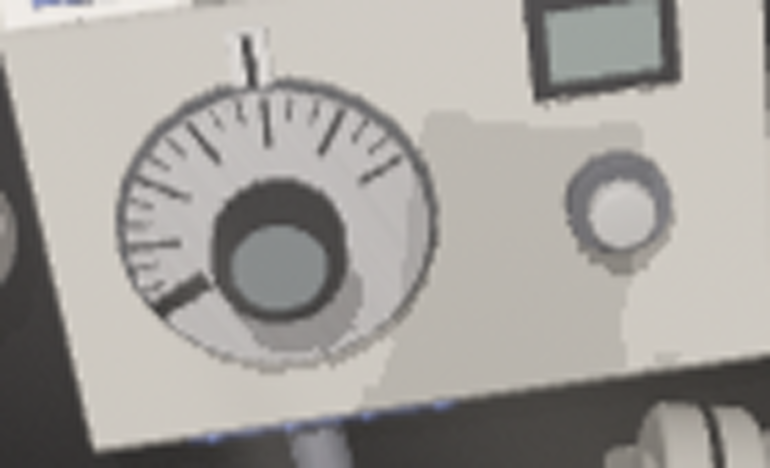

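The 120 line is now at (267,123), still about 4° right of the index, so the reading is about 116. The strokes have consistently turned the ring about 0.52 of the tool's turn, so I'll add one small stroke of about 8°.

Call:
arm_command([
  [1,[-0.69,0.43,0],0],
  [1,[-0.69,0.43,0],0],
  [1,[-0.69,0.43,0],0],
  [1,[-0.69,0.43,0.2],0.4],
  [1,[0,0,0.6],0],
  [1,[0,0,0],0],
])

```text
time: 21.72
tcp_pos: [545.2, 113.4, 180.4]
orientation: [0.138, -3.121, -0.145]
force: [-1.5, 0.5, 0.1]
opening: 85.3
grip_force: 0.0
```

```bash
python3 - <<'E'
from h import *
st([544.5,115.2,141])
f=np.load("/tmp/fr.npz"); c,x,y,z=[f[k] for k in"cxyz"]
def ray(u,v,h):
    K,Rm,t=cam("top"); o=-Rm.T@t; r=Rm.T@np.array([(u-K[0,2])/K[0,0],(v-K[1,2])/K[1,1],1]); return o+r*((c+h*z-o)@z)/(r@z)
for p,val in((185,295),0),((152,242),30),((163,190),60),((203,143),90),((266,122),120),((332,132),150),((382,170),180):
    P=ray(195+(p[0]+.5)/5.5-.5,165+(p[1]+.5)/5.5-.5,11)-G; a=np.degrees(np.arctan2(-P@y,P@x)); print(val,"reading",(val-a).round(1))
E
```

```text
t 21.73 tcp [545.2 113.4 180.4] yaw -174.9 zax [-0.018  0.092 -0.996] F [-1.5  0.5  0.1] open 85.3 grip 0.0 j [0.16 0.4  0.02 1.2  0.09 0.07]
units to target [ 0.004 -0.036  0.787]
0 reading 119.2
30 reading 116.2
60 reading 118.3
90 reading 117.4
120 reading 116.6
150 reading 115.8
180 reading 115.2
```

Call:
arm_command([
  [1,[0,-0.04,0.4],0],
  [1,[0,0,0.39],0],
  [1,[0,0,0],0],
  [0.4,[0,0,0],0],
  [0.4,[0,0,0],0],
  [0.4,[0,0,0],0],
  [0.4,[0,0,0],0],
  [0.4,[0,0,0],-0.38],
  [0.4,[0,0,0],-0.38],
  [0.4,[0,0,0],0],
  [1,[0,0,0],0],
  [1,[0,0,0],0],
  [1,[0,0,0],0],
  [1,[0,0,-0.8],0],
  [1,[0,0,-0.8],0],
  [0,[0.8,-0.5,0],0.2],
  [0,[0.8,-0.5,0],0.2],
  [0,[0.8,-0.5,0],0],
  [0,[0,-0.5,0],0],
  [0,[0,0,0],0],
])

```text
time: 24.22
tcp_pos: [444.6, -13.2, 213.8]
orientation: [0.216, -3.126, -0.146]
force: [0.8, 0.5, 1.5]
opening: 0.2
grip_force: 0.0
```

```bash
python3 - <<'E'
from h import *
st([550,-22,150])
im,d=bot.grab_frame("top"); np.savez("/tmp/top5.npz",im=im,d=d)
cv2.imwrite("pics/f.png",cv2.resize(im[165:250,195:335,::-1],None,fx=5.5,fy=5.5,interpolation=cv2.INTER_CUBIC))
E
```

```text
t 24.23 tcp [444.6 -13.2 213.8] yaw -172.1 zax [-0.012  0.092 -0.996] F [0.8 0.5 1.5] open 0.2 grip 0.0 j [-0.09  0.17 -0.2   1.22  0.09 -0.23]
units to target [-2.062 -0.581  1.231]
```

View pics/f.png

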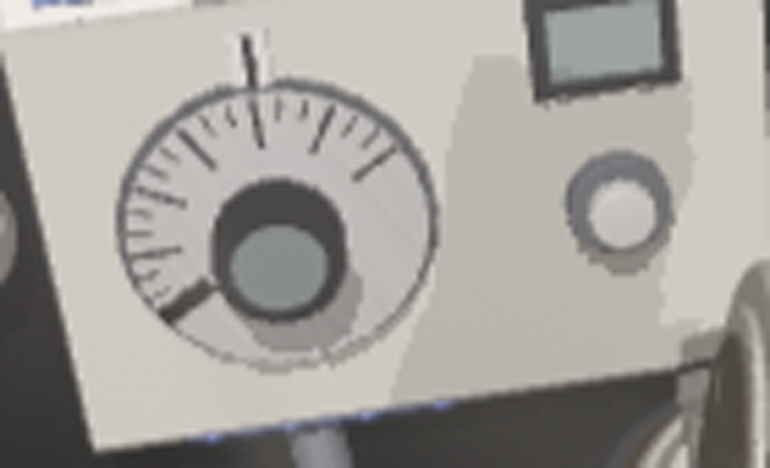

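The 120 line at (258,122) is now in line with the index at (252,65). The button face is at (622,214). Next, the press with shut fingers.

```bash
python3 - <<'E'
from h import *
st([545.2,-27,147])
Rt=R.from_rotvec(bot.read_state()["orientation"]).as_matrix(); print("5mm press units",(Rt.T@np.array([.568,.087,-.818])*5/50).round(3))
E
```

```text
t 24.27 tcp [444.9 -12.4 213.9] yaw -172.0 zax [-0.012  0.093 -0.996] F [ 0.2 -0.5 -0.3] open 0.1 grip 0.0 j [-0.09  0.17 -0.2   1.22  0.09 -0.22]
units to target [-1.945 -0.69   1.281]
5mm press units [-0.057 -0.007  0.082]
```

Call:
arm_command([
  [0,[-0.65,-0.23,0.2],0],
  [0,[-0.65,-0.23,0.2],0],
  [0,[-0.65,-0.23,0.2],0],
  [0,[0,0,0.34],0],
  [0,[0,0,0.34],0],
  [0,[0,0,0],0],
])

```text
time: 25.02
tcp_pos: [544.5, -25.1, 145.1]
orientation: [0.222, -3.121, -0.147]
force: [-0.5, -0.4, -0.2]
opening: 0.1
grip_force: 0.0
```

Call:
arm_command([
  [0,[-0.057,-0.007,0.082],0],
  [0,[-0.057,-0.007,0.082],0],
  [0,[0,0,0],0],
])

```text
time: 25.4
tcp_pos: [551.3, -25.3, 138.7]
orientation: [0.221, -3.125, -0.146]
force: [-0.1, -0.0, 0.5]
opening: 0.0
grip_force: 0.0
```

```bash
python3 - <<'E'
from h import *
st([552,-26,137])
E
```

```text
t 25.4 tcp [551.3 -25.3 138.7] yaw -171.9 zax [-0.012  0.093 -0.996] F [-0.1 -0.   0.5] open 0.0 grip 0.0 j [-0.09  0.43 -0.04  1.12  0.09 -0.23]
units to target [-0.011 -0.018  0.032]
```

Call:
arm_command([
  [0,[-0.057,-0.007,0.082],0],
  [0,[0,0,0],0],
])

```text
time: 25.65
tcp_pos: [554.2, -25.0, 134.7]
orientation: [0.221, -3.125, -0.146]
force: [-1.0, -0.5, 2.9]
opening: -0.0
grip_force: 1.4
```

Call:
arm_command([
  [0,[-0.04,-0.005,0.06],0],
  [0,[0,0,0],0],
])

```text
time: 25.9
tcp_pos: [555.6, -24.8, 132.6]
orientation: [0.22, -3.125, -0.146]
force: [-4.6, -1.3, 9.0]
opening: 0.1
grip_force: 4.9
```

Call:
arm_command([
  [0,[-0.023,-0.003,0.033],0],
  [0,[0,0,0],0],
])

```text
time: 26.15
tcp_pos: [555.8, -24.8, 132.3]
orientation: [0.22, -3.124, -0.146]
force: [-9.2, -1.5, 17.7]
opening: 0.2
grip_force: 10.0
```

```bash
python3 - <<'E'
from h import *
st([552,-26,137])
im,d=bot.grab_frame("scene")
cv2.imwrite(f"pics/g.png",cv2.resize(im[150:290,200:370,::-1],None,fx=4,fy=4,interpolation=cv2.INTER_CUBIC))
E
```

```text
t 26.15 tcp [555.8 -24.8 132.3] yaw -172.0 zax [-0.013  0.092 -0.996] F [-9.2 -1.5 17.7] open 0.2 grip 10.0 j [-0.09  0.45 -0.03  1.11  0.09 -0.23]
units to target [ 0.079 -0.005 -0.096]
```

View pics/g.png

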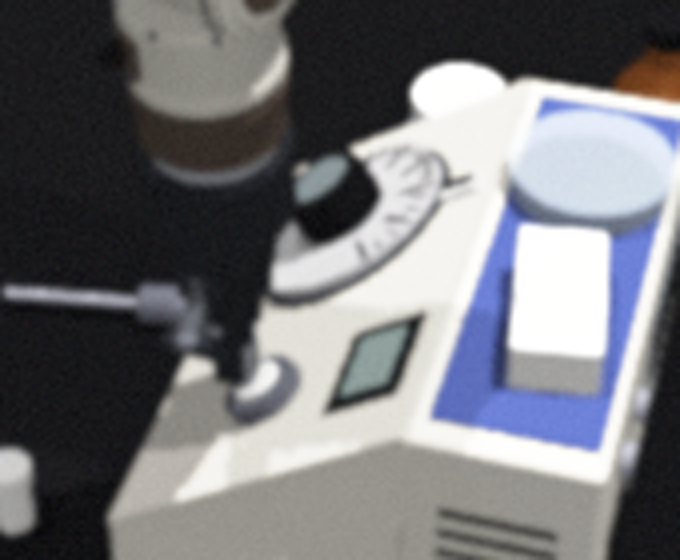

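The fingertip at (240,375) is on the white button at (262,380), inside its grey collar. The ring and the bystanders are undisturbed. I'll check the button's depth while it is pressed, then retract and compare.

```bash
cat > b.py <<'E'
from h import *
f=np.load("/tmp/fr.npz"); c,x,y,z=[f[k] for k in"cxyz"]
im,d=bot.grab_frame("scene"); W=world("scene",d); H=(W-c)@z
s=np.zeros(d.shape,bool); s[238:252,260:275]=1; s&=(im.min(2)>185)
print("white px",s.sum(),"h",np.percentile(H[s],[10,50,90]).round(1)); st()
E
python3 b.py
```

```text
white px 65 h [ 0.9 14.9 17.8]
t 26.25 tcp [555.8 -24.8 132.3] yaw -172.0 zax [-0.013  0.092 -0.996] F [-8.8 -1.1 18.5] open 0.2 grip 9.9 j [-0.09  0.45 -0.04  1.11  0.09 -0.23]
```

Call:
arm_command([
  [0,[0.057,0.007,-0.082],0],
  [0,[0.114,0.014,-0.164],0],
  [0,[0.114,0.014,-0.164],0],
  [0,[0.2,0,-0.6],0],
  [0,[0.2,0,-0.6],0],
  [0,[0.6,0,0],0],
  [0,[0.6,0,0],0],
  [0,[0,0,0],0],
])

```text
time: 27.25
tcp_pos: [462.4, -43.6, 210.2]
orientation: [0.219, -3.124, -0.146]
force: [1.1, 0.3, 0.2]
opening: 0.2
grip_force: 0.0
```

```bash
python3 b.py; python3 - <<'E'
from h import *
im,d=bot.grab_frame("top"); a=np.load("/tmp/top5.npz")["im"]
df=np.abs(im.astype(int)-a).max(2); print("ring diff vs before press",(df[172:242,214:276]>50).sum())
cv2.imwrite("pics/i.png",cv2.resize(im[165:250,195:335,::-1],None,fx=5.5,fy=5.5,interpolation=cv2.INTER_CUBIC))
E
```

```text
white px 116 h [ 1.7 17.3 24.1]
t 27.3 tcp [463.9 -43.5 210.3] yaw -172.0 zax [-0.012  0.093 -0.996] F [ 0.7 -0.8  0.4] open -0.3 grip 0.0 j [-0.15  0.22 -0.15  1.23  0.09 -0.29]
ring diff vs before press 0
```

View pics/i.png

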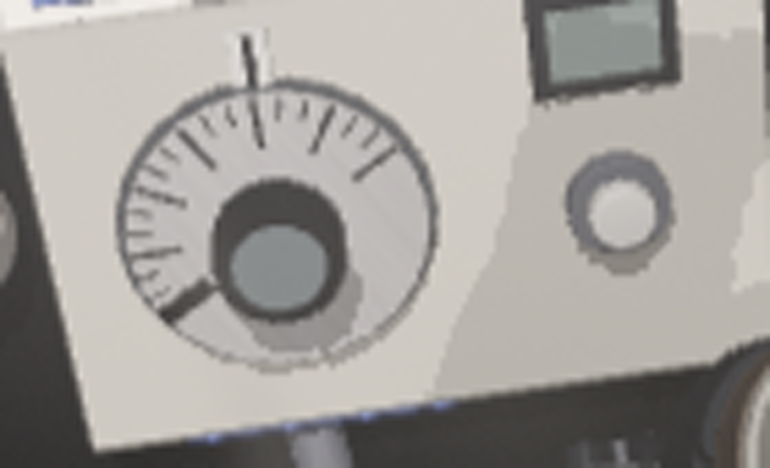

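The 120 line at (258,122) still meets the index. The button top was about 6 mm lower while pressed (h 17.8 against 24.1) and is up again, and the arm is clear.

```bash
python3 -c "
from workcell import bot
print(bot.sign_off())"
```

```text
the job is handed in; nothing more can be done
None
```

I turned the ring to 120° and let go, then pressed the read button fully and let it come back up; the final picture shows the 120 line at the index. I handed the job in at about 27 s of the 38 s, with the arm clear and, as far as the pictures show, nothing else disturbed; no verdict came back.

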